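# Reset a tripped circuit on the bench power box

## Robot

A 6-joint arm with a two-finger parallel gripper is mounted at the origin on a cart in front of the work surface, level with it; the furniture and walls round the work are solid. World frame = base frame: x ahead of the robot, y to its left, z up, the work surface at z = 0. Lengths are in m, angles in rad, forces in N, time in s.
With the tool pointing down it reaches from about 0.375 to 0.9 m from the base axis. Payload 3.1 kg.
Tool frame: the origin (TCP) lies midway between the tips of the shut fingers; the grasp point (between the pads) lies 19 mm behind it; x points along the fingers, z is the direction in which the jaws open and shut, and the axes are right-handed (so a half turn about x gives the same grasp; the last joint's range is limited). The gripper opens to 85 mm and grips with 20 to 120 N. Pads are 22 mm wide; open, the fingers measure 114 mm over their backs; the gripper's body (76 mm by 85 mm) begins 54 mm behind the grasp point. The pads swing forward as they close: fully open they stand 13 mm farther back than shut.
Start: joints at [1.171, 0.527, 1.433, -0, 1.181, -0.178], TCP at [0.137, 0.61, 0.231] pointing down, gripper open.
Joint ranges: [-3.08, 3.08], [-0.75, 2.2], [0.22, 2.44], [-1.43, 4.57], [0, 2.65], [-2.85, 2.85]. Speed limits (rad/s): [2.79, 2.79, 3.14, 3.14, 3.14, 3.14].

## Interface

Orientations are given as a unit quaternion [x, y, z, w].
In Python, from station import status, snapshot, camera_params, ticket gives the robot as it stands.
- The arm moves only by the tool arm_command, never from a script. Its argument "series" is a list that holds one entry, the list of rows, each a list of 4 numbers: the shift along the tool's x, y, z in mm, then the turn about the tool's x in rad. A call has 1 to 10 rows; each row shifts and turns the commanded pose from where the row before left it, along the tool's axes as they then stand; what a row does not reach is not made up. A row lasts 1/10 s, in which the tool goes at most 50 mm and 8.59 degrees, less where a joint would pass 70% of its speed; a pose out of reach is approached as far as the arm can. A call is refused whole if a number of a shift passes 50 or a number of a turn 0.15, either way. A call with a gripper value outside its range is refused whole. "jaw" is the opening in per cent of the stroke, from 0 (shut) to 100 (fully open), set as the call begins (left out, the last holds). The fingers move at their own pace and stop on an object; "force" is the grip in N (left out, the last holds). Time passes only in rows, so rows that do not move let the fingers close. It gives the time, the measured TCP pose, the force and the opening at its end, in the units of the state.
- status.sense(): the state, without advancing time (a new reading comes with each control period).
- snapshot(name): name is "scene" or "top" or "wrist"; returns the picture (384x512x3 uint8, red, green, blue); there is no depth.
- camera_params(name): a dict with "fovy" (degrees; the focal length in pixels is half the picture's height over the tangent of half this angle, whatever the lens; pixels are square), "cx", "cy" (the principal point, pixels), "k1" (the pictures are not rectified: a ray, as slopes to the right and down, at radius r is drawn at 1 + k1 r^2 times it, then the intrinsics apply), "extrinsics" (4x4, takes a point from camera to world coordinates); the wrist camera has in their place "mount" (4x4, takes a point from camera to tool coordinates, whose origin is the TCP and whose axes are the tool frame's). Camera axes: x right, y down, z forward; pixel columns grow to the right and rows downward; lengths in m; the calibration is good to about 2 mm. A picture is of the moment at which its call begins: read the wrist's pose just before it. camera_params takes no time and is no camera call.
- ticket.sign_off(): hands the job in, once; it reports no verdict.
The state is a dict: "t": time; "q": joint angles; "qd": joint speeds; "tau": joint torques, N m; "tcp_pos": TCP position; "tool_rot": TCP orientation; "force": force on the tool from outside, world axes, zero at the start; "ft_torque": the same for the moment, N m; "finger_gap": opening from 0.0 (shut) to 1.0 (fully open).
Only numpy, scipy, OpenCV 4.12 (cv2) and the standard library are available. Lean on these libraries where they do the work, as an engineer would, in place of code of your own. Each camera call takes 0.05 s, during which the arm holds its last target. There are 200 camera calls.

## Task

One of the two circuits on the power box has tripped: the red pin stands up in its little clear dome and the black key sunk in its well has popped up. Press that circuit's rocker switch off, then reach a fingertip into its well and press the reset key down until it clicks home and stays, and only then press the rocker on again. Leave the other circuit switched on, and do not pick up or shift any of the loose things on the bench.

Things in the scene. Friction and masses are not known exactly. Their poses are not given: they have to be found in the camera images.
- power_box: grey splash-proof power box, 176 x 236 mm, screwed to the bench; origin at the centre of its underside, x axis towards its rear. Two black circuit panels lie side by side on top (surface 82 mm above the bench): in front a round well with a grey collar, behind it a white rocker switch. Either circuit may be the left or the right one
- tripped_well_mouth (a point): centre of the mouth of the tripped circuit's well, level with the top of its collar (88 mm above the bench); its z axis points up and its x axis runs from the well towards the rocker of the same circuit. The well is round, 46 mm across inside, its white floor 27.5 mm below the mouth; the collar is 58 mm across outside and stands 6 mm above the panel
- tripped_key_top (a point): centre of the top face of the tripped circuit's reset key, a black cap 18 mm across with a red band round its side, upright in the middle of the well. Popped up, its top is 13.5 mm below the well's mouth and the red band shows; home, 21.5 mm below
- tripped_key (a joint): travel of that key in m: 0 = popped up (tripped), 0.008 = pressed home. An over-centre spring resists with up to 5 N, gives way at half travel and then holds the key home by itself
- tripped_rocker (a joint): angle of the tripped circuit's white rocker switch in rad: 0 = ON (the half farther from the well, which has a black line across it, is down and the half next to the well stands up), 0.30 = OFF (the half next to the well is down). It snaps over at half way and stays; it takes under 6 N at the middle of the raised half
- tripped_rocker_near (a point): middle of the top face of the rocker half next to the well (press here for OFF); this half is 26 mm long and 30 mm wide; the point drops about 5 mm from ON to OFF
- tripped_rocker_far (a point): middle of the top face of the rocker half farther from the well, with the black line (press here for ON); same size and drop. The rocker's pivot lies 72 mm from the well's axis and 17 mm from either of these points
- running_well_mouth (a point): centre of the mouth of the other circuit's well, same build; its key is home, in use
- running_key (a joint): travel of the other circuit's key in m: 0 = home, and so it stays. On each panel, between well and rocker and 40 mm to the left, a small clear dome (17 mm across, 10 mm high): a red pin stands up in it while that circuit is tripped and is sunk out of sight while its key is home
- running_rocker (a joint): angle of the other circuit's rocker: 0 = ON, and so it must stay
- nagura: cream conditioning stone, 28 x 52 x 24 mm, loose, left of the box; origin at its underside
- wedge: dark wooden wedge, 75 x 26 x 22 mm, loose, at the right edge of the bench; origin at its underside
- handle_blank: octagonal wooden handle blank, 25 x 132 x 25 mm, loose, left of the box; origin at its underside
- ferrule: cream ring-shaped handle ferrule, 26 mm across, 22 mm high, loose, left of the box; origin at its underside
- screwdriver: amber-handled screwdriver, 202 mm long, loose, lying at the right edge, behind the wedge; origin at its underside

How it is judged:
By the outcome, as a careful person would: the job done as asked, in the order asked, and still so for the second after the job is handed in, with the robot touching nothing.
It also fails if it takes over 45 s, if anything falls off the work surface, if the arm or the gripper's body presses on something with over 40 N, if the wrist force passes 120 N, or if a joint passes its speed limit or range.

## Working session

There is one attempt and no reset: what is moved stays moved. The work goes in short steps, Python scripts to look and compute and a tool call to move; the robot and the scene stay as the last step left them, time stands still between calls to the robot, and variables do not carry over. Pictures are saved under pics/ and viewed, about 8 in all and at most 12, crops included, and the job is handed in when it is done.

Besides the shell and the picture viewer there is one more tool, called after "Call:" as a command line: name --argument value ..., lists and objects as JSON in quotes. arm_command: Moves the arm, as the interface text tells. Its arguments: {"type":"object","properties":{"series":{"type":"array"},"jaw":{"type":"number"},"force":{"type":"number"}},"required":["series"]}

```bash
mkdir -p pics
python3 - <<'E'
from station import status, snapshot, camera_params
import cv2,numpy as np
s=status.sense(); print(s['t'],s['tcp_pos'],s['tool_rot'],s['force'],s['finger_gap'])
for n in('scene','top'):
    im=snapshot(n)[:,:,::-1]; cv2.imwrite(f'pics/{n}0.png',im)
    p=camera_params(n);print(n,p)
print(camera_params('wrist'))
a=[cv2.imread(f'pics/{n}0.png') for n in('scene','top')]
cv2.imwrite('pics/top0x.png',cv2.resize(a[1],(800,600),interpolation=cv2.INTER_CUBIC))
E
```

```text
0.0 [0.13719133 0.60901074 0.23031098] [-0.44196524  0.55295089  0.4412086   0.5515859 ] [-0.05307067  0.13325488  0.28821134] 0.9982932049610048
scene {'fovy': 49.52007090600549, 'cx': 254.04791409229742, 'cy': 193.0794264710615, 'k1': 0.04194515541216392, 'extrinsics': array([[-0.64730369,  0.5129221 , -0.56383406,  1.10219222],
       [ 0.76209342,  0.42138981, -0.49157324,  0.51447474],
       [-0.01454485, -0.7478914 , -0.66366174,  0.77158506],
       [ 0.        ,  0.        ,  0.        ,  1.        ]])}
top {'fovy': 56.07891055681644, 'cx': 249.6079873612846, 'cy': 192.85317158387707, 'k1': -0.11526185078597911, 'extrinsics': array([[-0.02011046, -0.99858202,  0.04929013,  0.44866558],
       [-0.99979322,  0.02023451,  0.00201913,  0.01444544],
       [-0.00301363, -0.04923934, -0.99878246,  1.27330019],
       [ 0.        ,  0.        ,  0.        ,  1.        ]])}
{'fovy': 67.98671131395677, 'cx': 259.76063308118, 'cy': 195.3391204514408, 'k1': -0.007393015396913163, 'mount': array([[ 1.65137757e-04, -2.82035226e-01,  9.59404036e-01,
        -1.40991084e-01],
       [-3.53397473e-04, -9.59404005e-01, -2.82035156e-01,
         7.13080698e-02],
       [ 9.99999924e-01, -2.92476309e-04, -2.58104361e-04,
        -4.47844729e-04],
       [ 0.00000000e+00,  0.00000000e+00,  0.00000000e+00,
         1.00000000e+00]])}
```

View pics/top0x.png

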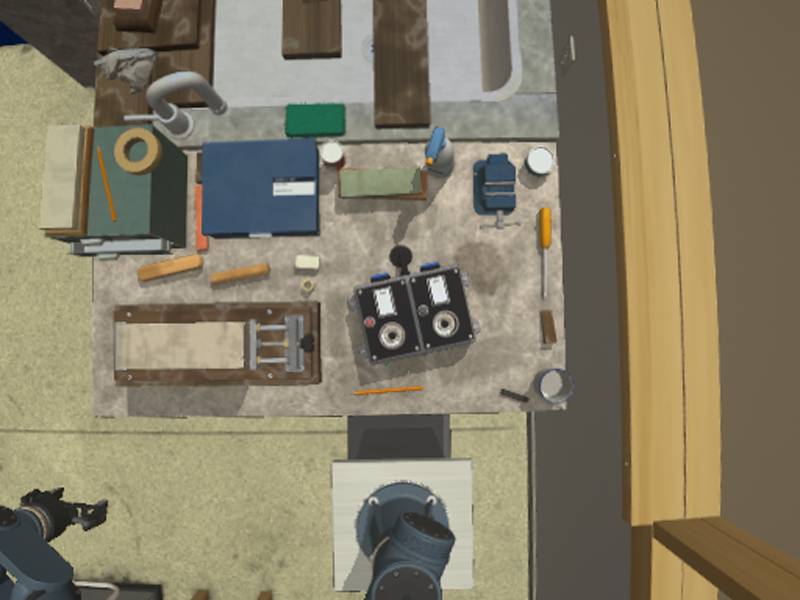

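View pics/scene0.png

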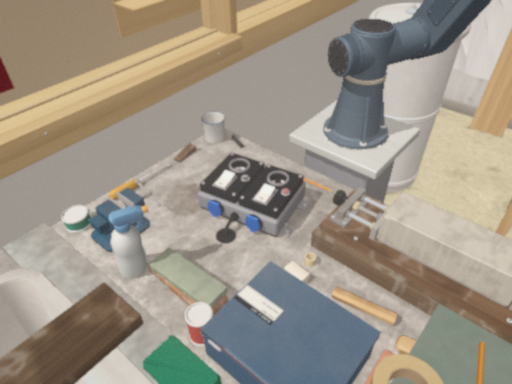

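The top view shows the box at about (413,313) in the enlarged image. The left panel's dome at (369,322) looks red. I'll enlarge a crop to confirm.

```bash
cat > h.py <<'E'
import numpy as np,cv2
from scipy.spatial.transform import Rotation as R
from station import status,snapshot,camera_params
def ray(p,u,v):
    f=192/np.tan(np.radians(p['fovy']/2)); d=np.array([(u-p['cx'])/f,(v-p['cy'])/f]); s=d.copy()
    for _ in range(20): s=d/(1+p['k1']*(s@s))
    return np.r_[s,1]
def world(p,u,v,z,E=None):
    E=p['extrinsics'] if E is None else E
    d=E[:3,:3]@ray(p,u,v); o=E[:3,3]; return o+d*(z-o[2])/d[2]
def wristE(s,p):
    T=np.eye(4);T[:3,:3]=R.from_quat(s['tool_rot']).as_matrix();T[:3,3]=s['tcp_pos'];return T@p['mount']
def delta(target,s=None):
    s=s or status.sense()
    return R.from_quat(s['tool_rot']).inv().apply(np.array(target)-s['tcp_pos'])*1000
E
python3 -c "
import cv2
a=cv2.imread('pics/top0.png')[165:240,222:310]
cv2.imwrite('pics/c1.png',cv2.resize(a,None,fx=8,fy=8,interpolation=cv2.INTER_CUBIC))
from h import *
print(R.from_quat(status.sense()['tool_rot']).as_matrix())"
```

```text
[[-7.84266480e-04 -9.75507278e-01  2.19965761e-01]
 [-1.84878095e-03  2.19966868e-01  9.75505592e-01]
 [-9.99997983e-01  3.58387828e-04 -1.97601191e-03]]
```

View pics/c1.png

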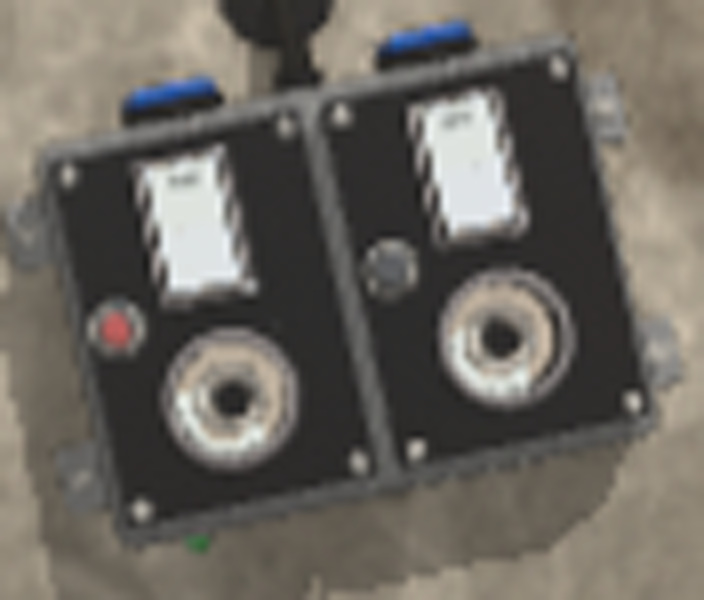

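The left circuit is tripped: its dome at crop (117,328) is red, and the right dome at (389,268) is dark. In the crop, the left well collar is centred at (230,398) and its rocker at (195,225). The right well is at (506,338) and its rocker at (467,165).

Run:
```python
from h import *
p=camera_params('top')
P={}
for n,u,v,z in(('lw',230,398,.088),('lr',195,225,.086),('rw',506,338,.088),('rr',467,165,.086)):
    P[n]=world(p,222+(u+.5)/8-.5,165+(v+.5)/8-.5,z); print(n,P[n].round(4))
for a,b in(('lw','lr'),('rw','rr'),('rw','lw')):
    d=P[b]-P[a];print(np.hypot(*d[:2]),np.degrees(np.arctan2(d[1],d[0])))
w=P['lw']
for yaw in(0,):
  print(delta([w[0]+.03,w[1],.2]), status.sense()['q'])
```

```text
lw [0.4366 0.0159 0.088 ]
lr [0.5081 0.0289 0.086 ]
rw [ 0.4589 -0.098   0.088 ]
rr [ 0.5306 -0.0838  0.086 ]
0.072644063862539 10.299988151994194
0.073104099275504 11.178363874714695
0.11609969548362324 101.06383560139722
[  31.25238901 -451.80266944 -506.10658215] [ 1.17052132e+00  5.28411058e-01  1.43375549e+00  2.00590318e-06
  1.18143436e+00 -1.78495607e-01]
```

Call:
arm_command --series '[[[0,-31,-36,0],[0,-32,-37,0],[0,-32,-37,0],[0,-32,-37,0],[0,-32,-37,0],[0,-32,-37,0],[0,-32,-37,0],[0,-32,-37,0],[0,-32,-37,0],[0,-32,-37,0]]]' --jaw 0

```text
t: 1.1
tcp_pos: [0.3678, 0.1777, 0.2313]
tool_rot: [-0.442, 0.552, 0.442, 0.552]
force: [1.0, 0.7, 0.6]
finger_gap: 0.0
```

```bash
python3 -c "
from h import *
print(delta([.46,.02,.21]))"
```

```text
[  21.2788419  -124.59451758 -133.60558471]
```

Call:
arm_command --series '[[[5,-31,-33,0],[5,-31,-33,0],[5,-31,-33,0],[5,-31,-33,0],[0,0,0,-0.13],[0,0,0,-0.14],[0,0,0,-0.14],[0,0,0,0]]]'

```text
t: 1.9
tcp_pos: [0.4591, 0.0233, 0.211]
tool_rot: [-0.544, 0.451, 0.545, 0.451]
force: [-0.0, 1.0, 0.4]
finger_gap: 0.001
```

Run:
```python
from h import *
s=status.sense(); im=snapshot('wrist')[:,:,::-1]; cv2.imwrite('pics/w1.png',im)
np.save('s1.npy',np.r_[s['tcp_pos'],s['tool_rot']])
cv2.imwrite('pics/w1x.png',cv2.resize(im,(800,600),interpolation=cv2.INTER_CUBIC))
print(s['t'],s['tcp_pos'],s['q'],R.from_quat(s['tool_rot']).as_matrix().round(4))
```

```text
1.9 [0.4591297  0.0233023  0.21100109] [-1.93147575e-01  3.37856314e-01  1.85612603e+00 -6.52602910e-06
  9.48487164e-01 -1.95136352e+00] [[-9.000e-04 -9.825e-01 -1.863e-01]
 [ 2.000e-04 -1.863e-01  9.825e-01]
 [-1.000e+00  8.000e-04  3.000e-04]]
```

View pics/w1x.png

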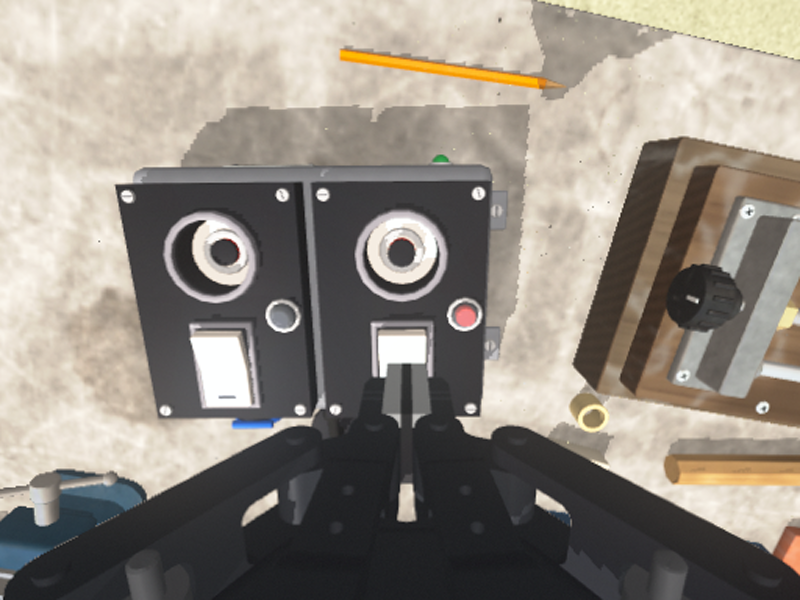

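The wrist view is from the rear of the box. The tripped circuit's collar is centred at (401,255), its key top at (402,251), its near rocker edge at (402,325) and its red dome at (464,315). The running collar is at (210,255).

Run:
```python
from h import *
a=np.load('s1.npy'); s=dict(tcp_pos=a[:3],tool_rot=a[3:]); p=camera_params('wrist'); E=wristE(s,p)
k=.64
f=lambda u,v,z:world(p,(u+.5)*k-.5,(v+.5)*k-.5,z,E)
w=f(401,255,.088); key=f(402,251.5,.0745); rw=f(210,255,.088)
print(w,key,rw,f(402,325,.084))
d=w-rw; th=np.arctan2(d[1],d[0])-np.pi/2; print(np.degrees(th),np.hypot(*d[:2]))
u=np.r_[np.cos(th),np.sin(th),0]
m=(w+np.array([.4366,.0159,.088]))/2; print(m)
for n,q in(('near',m+.055*u),('far',m+.089*u),('well',m)):
    q=q.copy();q[2]=.11; print(n,q,delta(q))
```

```text
[0.4347266  0.01493506 0.088     ] [0.43476382 0.01543422 0.0745    ] [ 0.4559651 -0.0975578  0.088    ] [0.47944828 0.02385294 0.084     ]
10.691519829862413 0.11448020410035392
[0.4356633  0.01541753 0.088     ]
near [0.48970851 0.02562119 0.11      ] [101.03913014 -30.5207323   -3.5262933 ]
far [0.52311828 0.03192891 0.11      ] [101.01623543 -64.52069284  -3.47982609]
well [0.4356633  0.01541753 0.11      ] [101.07616569  24.47920386  -3.60146086]
```

Call:
arm_command --series '[[[20,-15,-2,0],[30,-16,-2,0],[30,0,0,0],[20,0,0,0],[0,0,0,0]]]'

```text
t: 2.45
tcp_pos: [0.4885, 0.0259, 0.1089]
tool_rot: [-0.542, 0.452, 0.546, 0.45]
force: [-0.3, -0.0, 0.8]
finger_gap: -0.001
```

Call:
arm_command --series '[[[6,0,0,0],[4,0,0,0],[3,0,0,0],[0,0,0,0]]]'

```text
t: 2.85
tcp_pos: [0.4908, 0.0253, 0.0987]
tool_rot: [0.545, -0.451, -0.544, -0.451]
force: [0.3, 0.2, -0.7]
finger_gap: 0.003
```

Call:
arm_command --series '[[[2,0,0,0],[2,0,0,0],[2,0,0,0],[0,0,0,0]]]'

```text
t: 3.25
tcp_pos: [0.4905, 0.0254, 0.0921]
tool_rot: [-0.545, 0.451, 0.545, 0.451]
force: [0.2, -0.1, -0.1]
finger_gap: -0.0
```

Call:
arm_command --series '[[[1,0,0,0],[1,0,0,0],[0,0,0,0]]]'

```text
t: 3.55
tcp_pos: [0.4906, 0.0254, 0.0902]
tool_rot: [-0.545, 0.451, 0.545, 0.451]
force: [-0.2, -0.4, 0.7]
finger_gap: 0.001
```

Call:
arm_command --series '[[[1,0,0,0],[1,0,0,0],[0,0,0,0]]]'

```text
t: 3.85
tcp_pos: [0.4907, 0.0254, 0.0895]
tool_rot: [0.545, -0.451, -0.545, -0.451]
force: [-2.6, -0.9, 11.3]
finger_gap: 0.001
```

Call:
arm_command --series '[[[0,0,0,0],[0,0,0,0]]]'

```text
t: 4.05
tcp_pos: [0.4907, 0.0254, 0.0895]
tool_rot: [0.545, -0.451, -0.544, -0.451]
force: [-2.3, 0.4, 10.7]
finger_gap: 0.004
```

Run:
```python
from h import *
s=status.sense(); print(s['tcp_pos'],s['force'],s['ft_torque'])
im=snapshot('wrist')[:,:,::-1]; cv2.imwrite('pics/w2.png',im)
sc=snapshot('scene')[:,:,::-1]
a=cv2.resize(im[130:290,170:340],None,fx=3,fy=3,interpolation=cv2.INTER_CUBIC)[:480]
b=cv2.resize(sc[135:245,180:320],(int(140*2.05),int(110*2.05)),interpolation=cv2.INTER_CUBIC)
o=np.zeros((480,a.shape[1]+b.shape[1],3),np.uint8);o[:,:a.shape[1]]=a;o[:b.shape[0],a.shape[1]:]=b
cv2.imwrite('pics/c2.png',o);print(o.shape)
```

```text
[0.49071852 0.02535465 0.08952292] [-2.32795505  0.3547461  10.73718374] [0.04898138 0.31735406 0.06379797]
(480, 797, 3)
```

View pics/c2.png

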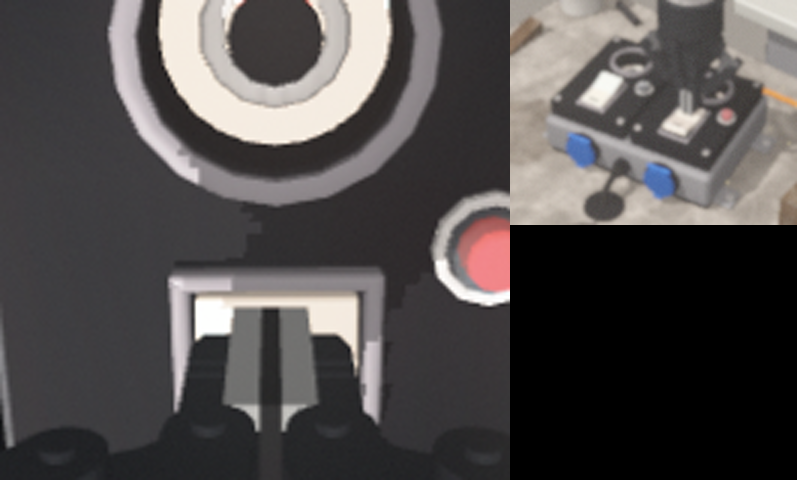

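Call:
arm_command --series '[[[-10,0,0,0],[-15,0,0,0],[0,28,0,0],[0,27,0,0],[0,0,0,0]]]'

```text
t: 4.65
tcp_pos: [0.4318, 0.0157, 0.1134]
tool_rot: [-0.543, 0.452, 0.547, 0.45]
force: [0.5, 0.7, -0.1]
finger_gap: 0.001
```

Run:
```python
from h import *
s=status.sense(); print(s['tcp_pos'],s['force'])
print(delta([.4352,.0153,.09]))
im=snapshot('wrist')[:,:,::-1]; cv2.imwrite('pics/w3.png',im)
sc=snapshot('scene')[:,:,::-1]
a=cv2.resize(im,(480,360),interpolation=cv2.INTER_CUBIC)
b=cv2.resize(sc[140:240,190:315],None,fx=5,fy=5,interpolation=cv2.INTER_CUBIC)[:,150:470]
o=np.zeros((500,800,3),np.uint8);o[:360,:480]=a;o[:,480:]=b
cv2.imwrite('pics/c3.png',o)
```

```text
[0.43180359 0.01567292 0.11336585] [ 0.47061876  0.71454245 -0.1442777 ]
[23.34363376 -3.40526867 -1.05661395]
```

View pics/c3.png

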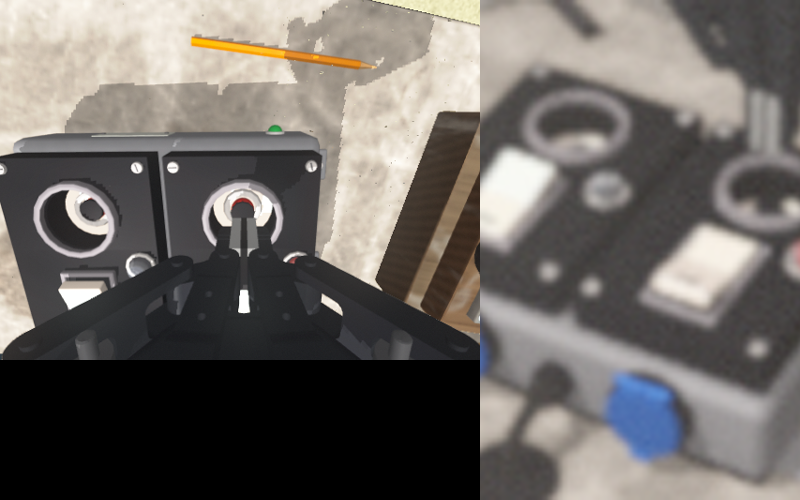

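The scene crop shows the tripped rocker's far end raised at (670,285), unlike the running rocker, so it is OFF. Next I'll centre over the well.

Call:
arm_command --series '[[[0,0,0,0],[0,0,0,0]]]'

```text
t: 4.95
tcp_pos: [0.438, 0.0149, 0.1134]
tool_rot: [0.545, -0.45, -0.544, -0.451]
force: [0.2, -0.1, 0.4]
finger_gap: 0.003
```

```bash
python3 -c "
from h import *
print(status.sense()['tcp_pos'],delta([.4352,.0153,.0745]))"
```

```text
[0.43803753 0.01491645 0.11342554] [38.92030723  2.78024586  0.93606312]
```

Key top is about 39 mm down.

Call:
arm_command --series '[[[6,2,1,0],[8,0,0,0],[8,0,0,0],[6,0,0,0],[4,0,0,0],[2,0,0,0],[0,0,0,0]]]'

```text
t: 5.65
tcp_pos: [0.4343, 0.0157, 0.079]
tool_rot: [-0.545, 0.451, 0.545, 0.451]
force: [-0.2, 0.3, -0.6]
finger_gap: -0.0
```

Call:
arm_command --series '[[[2,0,0,0],[2,0,0,0],[2,0,0,0],[1,0,0,0],[0,0,0,0]]]'

```text
t: 6.15
tcp_pos: [0.4346, 0.0156, 0.0724]
tool_rot: [0.545, -0.451, -0.545, -0.451]
force: [-0.8, 0.4, 2.4]
finger_gap: 0.003
```

Call:
arm_command --series '[[[2,0,0,0],[2,0,0,0],[1,0,0,0],[1,0,0,0],[0,0,0,0]]]'

```text
t: 6.65
tcp_pos: [0.4342, 0.0157, 0.0665]
tool_rot: [-0.545, 0.451, 0.545, 0.451]
force: [-1.8, -0.2, 3.9]
finger_gap: -0.001
```

Call:
arm_command --series '[[[1,0,0,0],[0,0,0,0]]]'

```text
t: 6.85
tcp_pos: [0.4342, 0.0157, 0.0664]
tool_rot: [0.545, -0.451, -0.545, -0.451]
force: [-1.3, -0.3, 14.8]
finger_gap: -0.001
```

Hard stop at 0.0664, so the key is home. I'll lift out and check the dome and key.

Call:
arm_command --series '[[[-6,0,0,0],[-15,0,0,0],[-22,0,0,0],[-30,0,0,0],[-30,-20,0,0],[0,0,0,0],[0,0,0,0]]]'

```text
t: 7.55
tcp_pos: [0.4542, 0.0195, 0.1687]
tool_rot: [0.545, -0.451, -0.544, -0.451]
force: [-0.6, -0.1, 1.2]
finger_gap: 0.002
```

Run:
```python
from h import *
s=status.sense(); print(s['tcp_pos'],s['force'])
u=np.array([np.cos(.1876),np.sin(.1876)]); t=np.array([.4352,.0153])+.089*u
print(delta([*t,.1]))
im=snapshot('wrist')[:,:,::-1]; cv2.imwrite('pics/w4.png',im)
sc=snapshot('scene')[:,:,::-1]
a=cv2.resize(im[90:290,60:340],None,fx=1.7,fy=1.7,interpolation=cv2.INTER_CUBIC)
b=cv2.resize(sc[140:240,190:315],None,fx=5,fy=5,interpolation=cv2.INTER_CUBIC)[:,150:470]
o=np.zeros((500,800,3),np.uint8);o[:a.shape[0],:a.shape[1]]=a;o[:,480:]=b
cv2.imwrite('pics/c4.png',o)
```

```text
[0.45424893 0.01946073 0.16865896] [-0.56276127 -0.09964679  1.23631169]
[ 68.73492087 -69.43391568  -0.56976799]
```

View pics/c4.png

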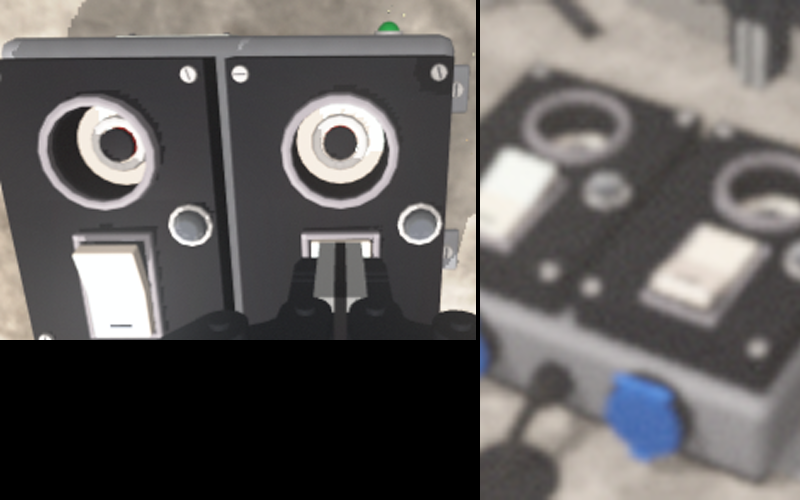

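The left dome at (419,224) is now dark, the key is sunk, and the rocker is still off. Next I'll press the far half.

Call:
arm_command --series '[[[10,-35,0,0],[20,-35,0,0],[25,0,0,0],[11,0,0,0],[0,0,0,0],[0,0,0,0]]]'

```text
t: 8.25
tcp_pos: [0.5214, 0.0325, 0.1019]
tool_rot: [-0.544, 0.451, 0.546, 0.45]
force: [1.0, -0.0, 0.4]
finger_gap: -0.002
```

Call:
arm_command --series '[[[2,0,0,0],[2,0,0,0],[2,0,0,0],[2,0,0,0],[2,0,0,0],[0,0,0,0]]]'

```text
t: 8.85
tcp_pos: [0.5224, 0.0326, 0.092]
tool_rot: [-0.544, 0.451, 0.545, 0.451]
force: [-0.4, 0.0, -0.2]
finger_gap: -0.0
```

Call:
arm_command --series '[[[1,0,0,0],[1,0,0,0],[0,0,0,0]]]'

```text
t: 9.15
tcp_pos: [0.5226, 0.0326, 0.0901]
tool_rot: [-0.545, 0.451, 0.545, 0.451]
force: [-0.0, -0.5, 0.1]
finger_gap: 0.002
```

Call:
arm_command --series '[[[1,0,0,0],[1,0,0,0],[0,0,0,0]]]'

```text
t: 9.45
tcp_pos: [0.5228, 0.0325, 0.0896]
tool_rot: [0.545, -0.451, -0.545, -0.451]
force: [-1.8, -0.7, 9.8]
finger_gap: 0.001
```

Call:
arm_command --series '[[[-10,0,0,0],[-25,0,0,0],[-30,25,0,0],[0,45,0,0],[0,45,0,0],[0,45,0,0],[0,0,0,0],[0,0,0,0]]]'

```text
t: 10.25
tcp_pos: [0.3654, 0.0024, 0.1538]
tool_rot: [0.545, -0.451, -0.544, -0.451]
force: [0.7, -0.1, -0.1]
finger_gap: -0.001
```

Run:
```python
from h import *
s=status.sense(); print(s['tcp_pos'],s['force'])
im=snapshot('wrist')[:,:,::-1]; cv2.imwrite('pics/w5.png',im)
sc=snapshot('scene')[:,:,::-1]
a=cv2.resize(im,(480,360),interpolation=cv2.INTER_CUBIC)
b=cv2.resize(sc[140:240,190:315],None,fx=5,fy=5,interpolation=cv2.INTER_CUBIC)[:,150:470]
o=np.zeros((500,800,3),np.uint8);o[:360,:480]=a;o[:,480:]=b
cv2.imwrite('pics/c5.png',o)
```

```text
[0.36543934 0.00240109 0.1537894 ] [ 0.73876866 -0.11890822 -0.10824669]
```

View pics/c5.png

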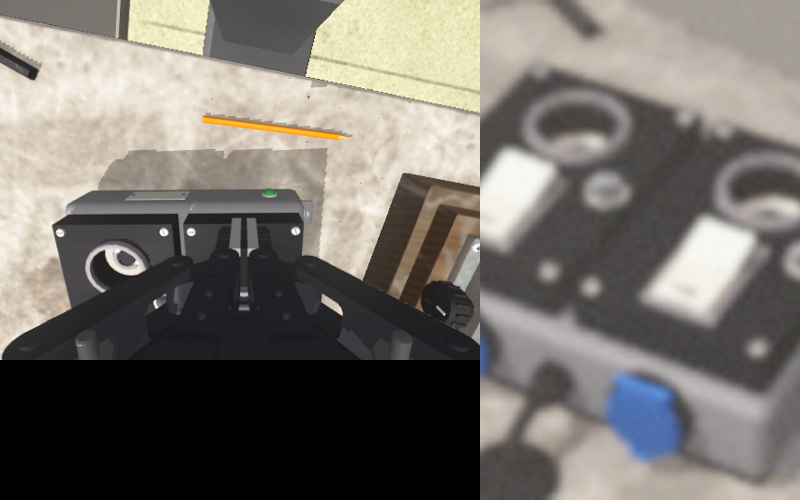

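In the scene crop the left rocker at (705,268) now looks the same as the running one, so it is ON. The visible edge of its dome at (795,260) is dark, and the arm is clear of the box.

```bash
python3 -c "
from station import ticket
print(ticket.sign_off())"
```

```text
the job is handed in; nothing more can be done
None
```

The job is done and handed in at about 10 s of robot time. The left circuit was the tripped one. I pressed its rocker off, pushed its reset key down until it held, then pressed the rocker on again, all with the shut fingertips.

- **Off:** after the first press, the scene picture showed the far end of the left rocker raised, so it was off before I touched the key.
- **Reset:** the key stopped hard at 66.4 mm above the bench, against 66.5 mm expected when home. After lifting out, it stayed down and its dome was dark.
- **On:** after the last press, the left rocker looked the same as the running one.
- **Other circuit and loose things:** the arm touched neither, and the running rocker still looked on in the last picture. I did not take a separate picture to check the loose things.
- **Forces:** at the pauses where I read it, the force stayed under 15 N.

The force readings alone did not show which way the rocker had snapped. The sideways force had the same sign on both presses, so the off and on results rest on the pictures. In the last picture only the edge of the left dome was visible. It was dark there, and fully dark in the picture before.

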